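# Find the thread hand of the wire-spool cap and lift it off

### The job

The spool of stitching wire on the unwinder has to be changed: take the black cap off its hub. Nobody knows whether this cap has a left- or right-hand thread, so feel which way it gives (if it is blocked one way, try the other), turn it fully loose and only then lift it; do not force it against its stop or wrench it upwards while it is locked. Finish while still holding the cap in the gripper, still and upright, straight above the hub with 6 to 15 cm of air between the hub and the cap's disc, and leave everything else on the bench where it is.

Things in the scene. Friction and masses are not known exactly. Their poses are not given: they have to be found in the camera images.
- cap_bar (a point): Black cap on the hub, 140 g: round disc 60 mm across, 6 mm thick, with an upright thumb bar on top, 52 mm long, 14 mm thick, 32 mm high, whose top is 38 mm above the disc's underside. Point: the bar's centre, 22 mm above the disc's underside, 16 mm above its top. x along the bar, y across it, z up the cap's axis.
- cap_under (a point): Centre of the cap disc's underside, axes as the cap's bar. A stem with lugs reaches 16 mm below it. Coarse thread: the loosening way the cap turns freely, without rising, by 60 degrees, with a stop some 5 degrees beyond; within 7 degrees of 60 it lifts straight out. The other way a solid stop comes within 10 degrees. Which way loosens varies, is not visible and must be felt.
- unwinder: Stitching-wire unwinder, fixed: grey base 260 x 150 x 20 mm, wire spool 120 mm across (top at 90 mm) on a steel hub. Origin on the table, on the vertical axis of spool, hub and cap. x points to the grey drive housing (85 x 120 mm, centre 128 mm along x, top 123 mm above the table). The cap's bar starts along this x within 3 degrees.
- hub_top (a point): Centre of the hub's top face (60 mm across), 110 mm above the table, where the cap's disc rests; axes as the unwinder's. While locked, the cap has 2.5 mm of play upwards and 2 mm sideways here. Its stop gives a little under load (up to 6 degrees more); trying a turn of about 17 degrees (0.3 rad) is enough to feel whether the cap follows freely or is blocked, and the seat bears 70 N before it counts as forced.
- staple_box_mid (a point): Bystander, leave alone: cardboard box of staples, 85 x 55 x 40 mm; point at its centre
- tape_roll_mid (a point): Bystander, leave alone: roll of clear tape lying flat, 96 mm across, 24 mm high; point at its centre
- glue_jar_mid (a point): Bystander, leave alone: jar of binding glue, 68 mm across, 95 mm high; point on its axis half-way up
- spare_spool_mid (a point): Bystander, leave alone: spare wire spool without cap, 100 mm across, 60 mm high; point at its centre
- card_stack_mid (a point): Bystander, leave alone: banded stack of cards, 60 x 95 x 30 mm; point at its centre
- pen_cup_mid (a point): Bystander, leave alone: empty white pen cup, 72 mm across, 85 mm high; point at its centre
- screwdriver_grip (a point): Bystander, leave alone: screwdriver lying on the table; point in the middle of its handle
Things that resemble listed ones, but are neither listed nor needed, are in the scene too. What is shaped like the part that bears cap_bar but red is not meant.

How it is judged:
On the way:
1. the cap, still seated on the hub, has been turned loose (more than 43 degrees) (angle between the x axis of cap_bar and the x axis of unwinder, either way round above 0.75 rad and z of cap_bar in the frame of unwinder below 0.14 m), for 0.1 s.
At the end, for the whole second after the job is handed in: The cap is held by the fingers (over 2 N), still (under 2 cm/s), upright within 15 degrees, within 5 cm sideways of the hub's axis, the disc 5 to 17 cm above the hub's top, and not touching the unwinder (z of cap_bar in the frame of hub_top between 0.072 and 0.192 m and horizontal distance between cap_bar and hub_top below 0.05 m and angle between cap_bar's own z axis and vertical below 0.26 rad and linear speed of cap below 0.02 m/s and contact force between the fingers and cap above 2 N and contact force between cap and unwinder below 0.1 N); the arm keeps its last pose, push and grip.
It fails at once if the cap is forced or wrenched: over 70 N between cap and unwinder (contact force between cap and unwinder above 70 N).
It fails at once if a bystander is moved by over 3 cm (distance of any of staple_box_mid, tape_roll_mid, glue_jar_mid, spare_spool_mid, card_stack_mid, pen_cup_mid, screwdriver_grip from where it was at the start of the episode above 0.03 m).
It also fails if it takes over 40 s, if anything falls off the work surface, if the arm or the gripper's body presses on something with over 40 N, if the wrist force passes 120 N, or if a joint passes its speed limit or range.

### The arm

A 6-joint arm with a two-finger parallel gripper is mounted at the origin on the work surface. World frame = base frame: x ahead of the robot, y to its left, z up, the work surface at z = 0. Lengths are in m, angles in rad, forces in N, time in s.
With the tool pointing down it reaches from about 0.3 to 0.825 m from the base axis. Payload 5.4 kg.
Tool frame: the origin (TCP) lies at the very end of the fingers, on their centre line; the grasp point (between the pads) lies 19 mm behind it; z points along the fingers, y is the line along which they close (so a half turn about z gives the same grasp; the last joint's range is limited). The gripper opens to 92 mm and grips with 3 to 60 N. Pads are 20 mm wide; open, the fingers measure 128 mm over their backs; the gripper's body (75 mm by 189 mm) begins 69 mm behind the grasp point.
Start: joints at [-1.504, 0.158, 1.597, -0, 1.386, -0.21], TCP at [0.157, -0.553, 0.215] pointing down, gripper open.
Joint ranges: [-2.91, 2.91], [-0.94, 2.29], [0.18, 2.7], [-1.29, 4.43], [0.17, 2.64], [-3, 3]. Speed limits (rad/s): [2.57, 2.57, 3.14, 3.14, 3.14, 3.14].

### API

Orientations are given as a rotation vector (axis times angle).
In Python, from workcell import bot gives the robot as it stands. Calls block until the motion is done:
- bot.goto(position, orientation): joint-space move of the TCP to a pose.
- bot.line_to(position, rot=None, max_speed=0.15): straight line of the TCP; rot=None keeps the orientation; max_speed is the mean speed in m/s.
- bot.set_joints(angles): joint-space move.
- bot.set_gripper(opening, newtons=None): opening from 0.0 (shut) to 1.0 (fully open); newtons is the grip in N (None keeps the last); returns when the fingers have stopped.
- bot.hold(seconds).
- bot.inverse_kinematics(position, orientation): joint angles nearest the present ones, or None.
- bot.read_camera(name): name is "scene" or "top" or "wrist"; returns a dict with "pixels" (480x640x3 uint8, blue, green, red), "fx", "fy", "cx", "cy" (pixels), "R" (3x3) and "t" (3): a world point X has camera coordinates R X + t. Camera axes: x right, y down, z forward; pixel columns grow to the right and rows downward; lengths in m; the calibration is good to about 2 mm. A picture is of the moment at which its call begins. There is no depth.
A pose or a line that the arm cannot do raises bot.MotionError and nothing moves.
- bot.job_done(): hands the job in; it is judged then, once.
Readings, each from a call of its own:
- bot.current_clock(): time.
- bot.current_joints(): joint angles.
- bot.current_joint_vel(): joint speeds.
- bot.current_effort(): joint torques, N m.
- bot.current_ee_pos(): TCP position.
- bot.current_tool_rot(): TCP orientation.
- bot.current_contact_force(): force on the tool from outside, world axes, zero at the start.
- bot.current_ft_torque(): the same for the moment, N m.
- bot.current_opening(): opening from 0.0 (shut) to 1.0 (fully open).
- bot.current_grip_force(): force on a finger pad.
Only numpy, scipy, OpenCV 4.12 (cv2) and the standard library are available. Lean on these libraries where they do the work, as an engineer would, in place of code of your own. Each camera call takes 0.05 s, during which the arm holds its last target. There are 200 camera calls.

## Working session

There is one attempt and no reset: what is moved stays moved. The work goes in short steps, each a Python script; the robot and the scene stay as the last script left them, time stands still between calls to the robot, and variables do not carry over. Pictures are saved under pics/ and viewed, at most 10 in all, crops included, and the job is handed in when it is done.

```bash
mkdir -p pics; python3 - <<'E'
from workcell import bot
import cv2,numpy as np
for n in("scene","top"):
    c=bot.read_camera(n);cv2.imwrite(f"pics/{n}0.png",c["pixels"])
    np.savez(f"{n}0.npz",**c);print(n,c["fx"],c["cx"],c["cy"],np.round(c["R"],3).tolist(),c["t"])
print(bot.current_clock(),bot.current_tool_rot())
E
```

```text
scene 485.462253963859 317.0512085088952 235.1424564567011 [[0.028, 1.0, -0.006], [0.817, -0.026, -0.576], [-0.576, 0.011, -0.818]] [-0.07524257 -0.39528073  1.559589  ]
top 442.6935275951632 318.88323123460754 242.1629342683976 [[0.03, -1.0, -0.002], [-0.996, -0.03, -0.083], [0.083, 0.005, -0.997]] [0.03851771 0.5613084  0.89616627]
0.1 [-3.10985762e+00 -4.33173984e-01 -1.96450587e-04]
```

View pics/top0.png

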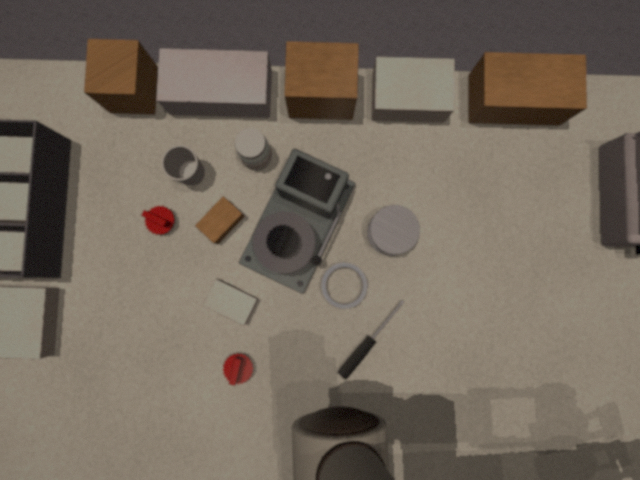

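View pics/scene0.png

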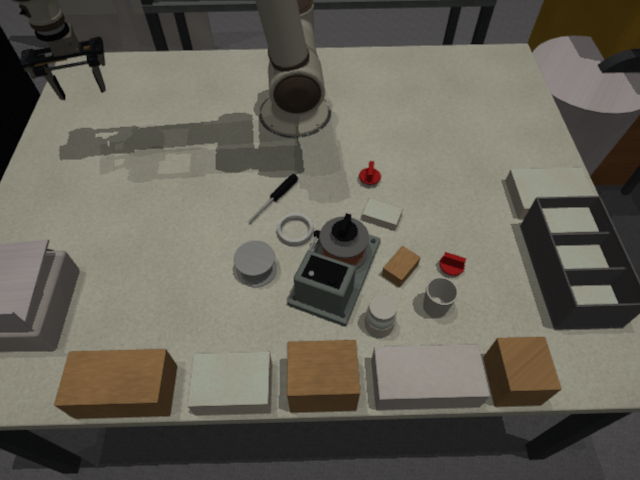

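```bash
python3 - <<'E'
import cv2,numpy as np
a=cv2.imread("pics/top0.png")[140:300,230:360];b=cv2.imread("pics/scene0.png")[200:330,280:390]
f=lambda i:cv2.resize(np.clip(i.astype(float)*1.6,0,255).astype(np.uint8),(390,480),interpolation=cv2.INTER_CUBIC)
cv2.imwrite("pics/crop.png",np.hstack([f(a),f(b)]))
E
```

```text
(no output)
```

View pics/crop.png

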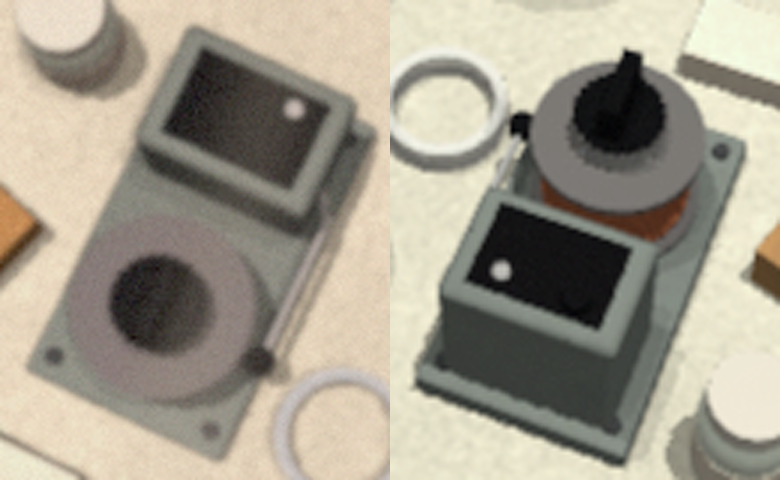

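The black cap sits on the spool at about (284,242) in top and (344,227) in scene. The two lookalikes, at top (160,220) and (237,368), are red and lie on the table, so they are ruled out. Next I measure the cap and the housing panel, move above them, and refine with the wrist camera.

```bash
cat > h.py <<'E'
import cv2,numpy as np
from scipy.spatial.transform import Rotation as Ro
def ray(c,uv,z):
    uv=np.atleast_2d(uv).astype(float)
    d=np.c_[(uv[:,0]-c["cx"])/c["fx"],(uv[:,1]-c["cy"])/c["fy"],np.ones(len(uv))]@c["R"]
    o=-c["R"].T@c["t"]
    return o+d*((z-o[2])/d[:,2])[:,None]
def blobs(c,thr,lo=60):
    g=cv2.GaussianBlur(c["pixels"],(3,3),0).max(2)
    n,l,s,ct=cv2.connectedComponentsWithStats((g<thr).astype(np.uint8))
    return [(s[i],ct[i],l==i) for i in range(1,n) if s[i,4]>lo]
def down(yaw): # tool y along world direction yaw, z down
    y=np.array([np.cos(yaw),np.sin(yaw),0]);z=np.array([0,0,-1.])
    return Ro.from_matrix(np.c_[np.cross(y,z),y,z]).as_rotvec()
E
python3 - <<'E'
from h import *
from workcell import bot
c=dict(np.load("top0.npz"))
P={}
for thr in(60,75,90):
  for s,ct,m in blobs(c,thr):
    if 240<ct[0]<350 and 150<ct[1]<280:
        k=max(cv2.findContours(m.astype(np.uint8),0,2)[0],key=len); r=cv2.minAreaRect(k);e=cv2.fitEllipse(k)
        print(thr,s,ct.round(1),np.round(r[1]+(r[2],),1),np.round(e[0]+e[1],1))
cap=ray(c,[283.7,241.7],.116)[0];pan=ray(c,[313,176.7],.123)[0];d=pan-cap
yaw=np.arctan2(d[1],d[0]);print(cap,pan,np.linalg.norm(d[:2]),np.degrees(yaw))
for k in(-1,1):
    q=bot.inverse_kinematics(np.r_[cap[:2],.121],down(yaw+k*np.pi/2));print(k,np.round(q,3) if q is not None else q)
E
```

```text
60 [ 284  156   56   47 1416] [310.8 179.2] [48.  31.4 25.3] [311.  179.   34.6  57.1]
60 [277 182  75  38 641] [318.1 201.6] [35.6 74.2 85. ] [300.2 161.1  70.  118. ]
60 [266 225  34  33 850] [282.4 241. ] [32.5 31.9 51.3] [282.4 240.9  31.5  32.6]
60 [310 243  11  23 117] [315.6 257.7] [22. 10. 90.] [318.3 254.8   9.1  30.4]
75 [247 150  24  20 205] [260.6 162.3] [12.9 26.9 58.2] [259.7 159.8  16.7  24.7]
75 [ 283  155   58   49 1580] [311.1 179.1] [50.  33.2 24.8] [311.3 179.1  36.5  57.6]
75 [275 177  79  45 977] [319.1 201.6] [41.6 78.2 81.9] [311.4 181.9  55.7  80.8]
75 [265 224  37  35 997] [282.8 241.2] [34. 36. 90.] [282.9 241.3  33.9  35.8]
75 [289 229  34  46 369] [312.2 256.3] [22.6 51.1 28.1] [462.5 337.7 118.  333.3]
90 [241 143  33  28 472] [259.9 159.9] [23.1 31.3 62.5] [258.6 158.2  24.6  31.6]
90 [ 243  150  112  138 7735] [299.2 215.2] [ 74.6 124.6  24. ] [299.1 218.8  78.  149. ]
[0.55110627 0.12058921 0.116     ] [0.67436276 0.06957067 0.123     ] 0.1333980980890953 -22.485727482463556
-1 [ 1.000e-03  2.200e-01  1.719e+00 -0.000e+00  1.203e+00  1.964e+00]
1 [ 1.000e-03  2.200e-01  1.719e+00 -0.000e+00  1.203e+00 -1.177e+00]
```

```bash
python3 - <<'E'
from h import *
from workcell import bot
c=dict(np.load("top0.npz"))
cap=ray(c,[282.6,241.1],.116)[0];pan=ray(c,[311,179.1],.123)[0];d=pan-cap
yaw=np.arctan2(d[1],d[0]);print(cap,np.linalg.norm(d[:2]),np.degrees(yaw))
p=bot.current_ee_pos();bot.line_to([p[0],p[1],.32])
bot.goto(np.r_[cap[:2],.30],down(yaw+np.pi/2))
w=bot.read_camera("wrist");np.savez("w0.npz",**w);cv2.imwrite("pics/w0.png",w["pixels"])
print(bot.current_joints(),bot.current_clock(),bot.current_contact_force())
E
```

```text
[0.55216889 0.12268443 0.116     ] 0.12752063727558624 -22.845854632758055
[ 3.80380154e-03  9.08759886e-02  1.50372108e+00 -1.43448191e-04
  1.54702055e+00 -1.16694155e+00] 3.7583 [ 0.66989664 -0.48551116 -0.19490603]
```

View pics/w0.png

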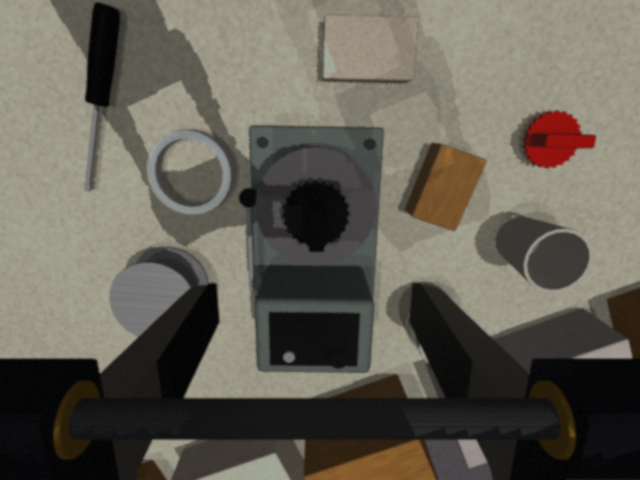

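The wrist view shows the cap's disc around (316,213), the bar end reaching down to (317,248), and the red lookalike away at (553,138). I'll compute the offset and brighten a crop to check the bar direction.

```bash
python3 - <<'E'
from h import *
c=dict(np.load("w0.npz"));g=c["pixels"]
cr=g[165:265,256:376].astype(float);cr=np.clip(cr*5,0,255).astype(np.uint8)
cv2.imwrite("pics/w0c.png",cv2.resize(cr,(720,600),interpolation=cv2.INTER_CUBIC))
m=(g.max(2)<38).astype(np.uint8);n,l,s,ct=cv2.connectedComponentsWithStats(m)
i=l[213,316];print(s[i],ct[i])
for r in range(176,254,6):
    x=np.where(l[r]==i)[0]
    if len(x):print(r,x.min(),x.max(),(x.min()+x.max())/2)
print(ray(c,[[316,211]],.116),ray(c,[[316,130],[316,270]],.02))
def mid(r):return (ray(c,[[250,r]],.02)+ray(c,[[383,r]],.02))/2
# base outer edges: front corners in the image
f=ray(c,[[249,127],[383,127]],.02);d=f[0]-f[1];print(f,np.linalg.norm(d),"x yaw",np.degrees(np.arctan2(d[1],d[0]))-90, np.degrees(np.arctan2(d[1],d[0]))+90)
h=ray(c,[[258,371],[371,371]],.123);d=h[0]-h[1];print(np.linalg.norm(d),np.degrees(np.arctan2(d[1],d[0]))-90,h.mean(0))
E
```

```text
[ 282  180   67   72 3532] [315.34569649 213.27236693]
182 304 336 320.0
188 294 338 316.0
194 289 341 315.0
200 285 344 314.5
206 283 347 315.0
212 283 348 315.5
218 284 346 315.0
224 285 345 315.0
230 287 344 315.5
236 292 339 315.5
242 299 331 315.0
248 309 323 316.0
[[0.55072837 0.12478574 0.116     ]] [[0.48612885 0.15242405 0.02      ]
 [0.63901844 0.08813948 0.02      ]]
[[0.45438561 0.0854357  0.02      ]
 [0.51198759 0.22188239 0.02      ]] 0.14810701159997594 x yaw -202.88739798868573 -22.88739798868572
0.1166481230710142 -202.88101628843913 [0.70421482 0.05853403 0.123     ]
```

View pics/w0c.png

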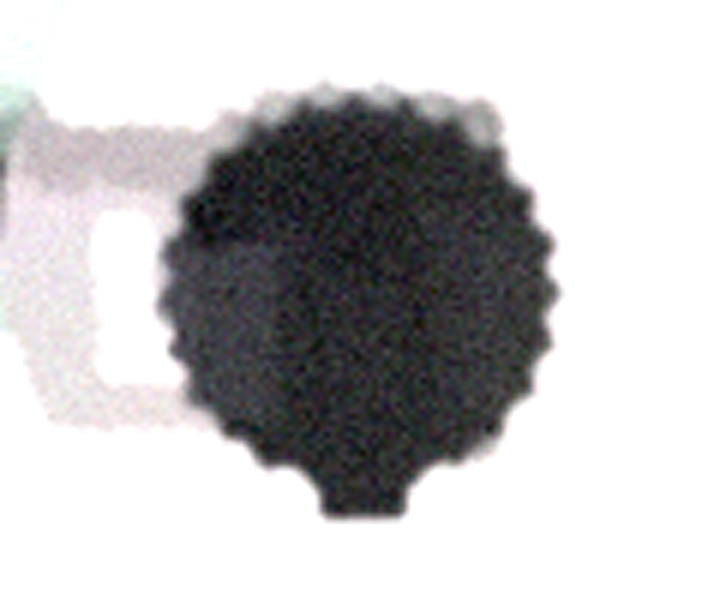

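Estimates agree: centre about (0.5513, 0.1238), yaw -22.9°. I'll descend and grip, then feel in small steps.

```bash
cat >> h.py <<'E'
XY=np.array([.5513,.1238]);YAW=np.radians(-22.9)+np.pi/2
def turn(bot,a,z,n):
    a0=getattr(turn,"a",0)
    for k in np.linspace(a0,a,n+1)[1:]:
        bot.goto(np.r_[XY,z],down(YAW+k));turn.a=k
        print("%.2f"%k,np.round(bot.current_contact_force(),1),np.round(bot.current_ft_torque(),3),round(bot.current_grip_force(),1))
        if abs(bot.current_ft_torque()[2])>1.2: print("blocked");return False
    return True
E
python3 - <<'E'
from h import *
from workcell import bot
bot.goto(np.r_[XY,.2],down(YAW));bot.set_gripper(.6,25)
bot.line_to(np.r_[XY,.122],max_speed=.08)
print(bot.current_contact_force(),bot.current_ft_torque())
bot.set_gripper(0,25);bot.hold(.2)
print(bot.current_opening()*92,bot.current_ee_pos(),bot.current_contact_force(),bot.current_ft_torque(),bot.current_grip_force(),bot.current_clock())
turn(bot,.1,.122,2)
print(bot.current_clock())
E
```

```text
[0.63530886 0.00399625 0.26767213] [ 0.01790105 -0.13860831 -0.00627614]
13.78541425913117 [0.55129652 0.12379594 0.12201834] [ 0.81101463 -0.44511347  0.41074249] [-0.00880361 -0.10607133 -0.0214642 ] 24.97478038072586 6.9583
0.05 [0.1 0.  0.8] [-0.055 -0.119  0.008] 25.0
0.10 [-0.2 -1.3 -0.6] [ 0.052 -0.143  0.043] 25.0
7.4583
```

```bash
python3 - <<'E'
from h import *
from workcell import bot
turn.a=.1
turn(bot,.3,.122,4)
print(bot.current_clock(),bot.current_opening()*92)
E
```

```text
0.15 [-1.2  0.5  0.7] [ 0.006 -0.165  0.04 ] 25.0
0.20 [ 0.4 -0.1  0.7] [ 0.062 -0.153  0.023] 25.0
0.25 [-0.2  0.   1.3] [ 0.023 -0.109  0.01 ] 25.0
0.30 [ 0.7 -1.2 -0.3] [ 0.025 -0.137  0.002] 25.0
8.4583 13.864087920579724
```

The turn is free this way (about 0 Nm, opening unchanged), so I continue to 60°.

```bash
python3 - <<'E'
from h import *
from workcell import bot
turn.a=.3
if turn(bot,1.04,.122,8):
    bot.hold(.2)
    print(bot.current_clock(),bot.current_opening()*92,bot.current_joints()[5])
    w=bot.read_camera("wrist");g=np.clip(w["pixels"].astype(float)*3,0,255).astype(np.uint8);cv2.imwrite("pics/w1.png",g)
E
```

```text
0.39 [-0.  -0.5  0.9] [ 0.032 -0.162  0.07 ] 25.0
0.48 [0.3 0.3 0.7] [ 0.042 -0.127  0.048] 25.0
0.58 [ 0.8 -0.1  1.5] [ 0.045 -0.196  0.055] 25.0
0.67 [0.3 0.8 1.3] [ 0.086 -0.109 -0.007] 25.0
0.76 [0.5 0.3 0.6] [ 0.068 -0.189  0.036] 25.0
0.85 [0.2 0.4 0.9] [ 0.036 -0.194  0.035] 25.0
0.95 [0.5 0.4 0.7] [ 0.093 -0.082  0.019] 25.0
1.04 [ 0.1 -0.6  1.4] [ 0.041 -0.182  0.099] 25.0
10.6583 13.917591917169283 -2.2017841750093297
```

View pics/w1.png

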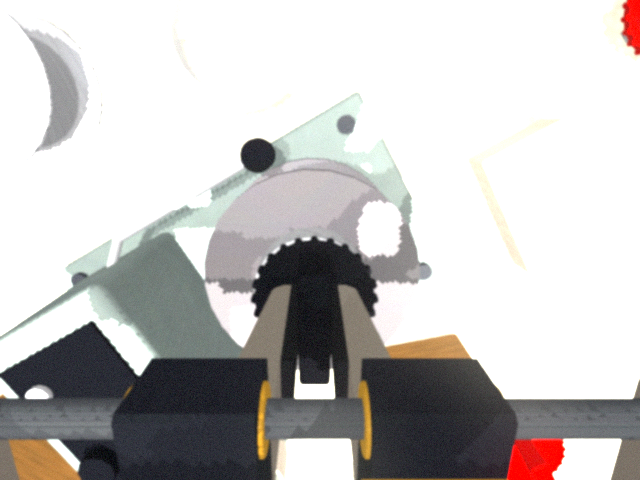

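The wrist view shows the bar (about (315,330)) still aligned between the fingers after 60°, so the cap followed. I lift gently, watching the force.

```bash
python3 - <<'E'
from h import *
from workcell import bot
ok=True
for z in(.124,.126,.128,.131,.136,.142):
    bot.line_to(np.r_[XY,z],max_speed=.02);f=bot.current_contact_force();print(z,f.round(1))
    if f[2]<-15: ok=False;break
if ok:
    bot.line_to(np.r_[XY,.222],max_speed=.08);bot.hold(.5)
    s=bot.read_camera("scene");cv2.imwrite("pics/s1.png",cv2.resize(s["pixels"][130:330,230:490],(780,600)))
print(bot.current_clock(),bot.current_opening()*92,bot.current_grip_force(),bot.current_contact_force())
E
```

```text
0.124 [ 0.9  0.2 -1.1]
0.126 [-0.6  0.  -1.4]
0.128 [ 1.   0.5 -1.9]
0.131 [-0.   0.5 -1.9]
0.136 [-0.2 -0.  -1.5]
0.142 [ 0.4  0.5 -1.8]
14.3083 13.95768389738873 24.97258722782135 [ 0.71888406  0.49238506 -2.01005233]
```

View pics/s1.png

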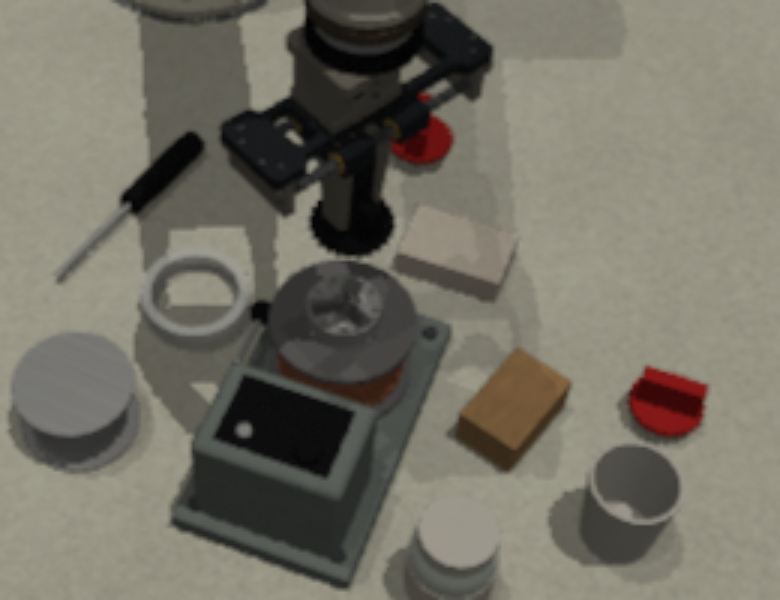

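The scene crop shows the black cap held upright in the fingers (crop (352,220)), clear above the bare hub (345,300), with the other items in place.

```bash
python3 -c "
from workcell import bot
print(bot.job_done(),bot.current_clock())"
```

```text
the job is handed in; nothing more can be done
the job is handed in; nothing more can be done
```

The cap loosened counter-clockwise (seen from above), came free at about 60° with no noticeable resistance, and is held still and upright about 10 cm above the hub; nothing else on the bench appears to have moved, and the job is handed in (verdict not shown).

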